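# Take the inside depth of a suction jar and lock the gauge

### The arm

A 6-joint arm with a two-finger parallel gripper is mounted at the origin on the work surface. World frame = base frame: x ahead of the robot, y to its left, z up, the work surface at z = 0. Lengths are in m, angles in rad, forces in N, time in s.
With the tool pointing down it reaches from about 0.4 to 0.825 m from the base axis. Payload 7 kg.
Tool frame: the origin (TCP) lies between the finger pads; the fingertips stand 14 mm ahead of it and the grasp point (between the pads) lies 5 mm behind it (env.finger_overhang is the distance from the TCP to the fingertips, in m); z points along the fingers, y is the line along which they close (so a half turn about z gives the same grasp; the last joint's range is limited). The gripper opens to 85 mm and grips with 20 to 120 N. Pads are 22 mm wide; open, the fingers measure 114 mm over their backs; the gripper's body (76 mm by 85 mm) begins 54 mm behind the grasp point. The pads swing forward as they close: fully open they stand 13 mm farther back than shut.
Start: joints at [1.446, 0.359, 0.012, 0, -1.224, -0.288], TCP at [0.271, 0.618, 0.245] pointing down, gripper open.
Joint ranges: [-3.07, 3.07], [-1.43, 2.12], [-1.02, 1.25], [-3.03, 1.67], [-3.05, -0], [-3.03, 3.03]. Speed limits (rad/s): [2.39, 2.39, 3.01, 3.14, 3.14, 3.14].

### API

Orientations are given as a unit quaternion [x, y, z, w].
In Python, from bench import sensors, cams, env gives the robot as it stands.
- The arm moves only by the tool step_arm, never from a script. Its argument "plan" is a list of rows, each a list of 3 entries, a list of its own where there are three numbers: the shift along the tool's x, y, z in cm, then the turn, a rotation vector about the tool's x, y, z in degrees, then the finger opening in cm, from 0 to 8.54. A call has exactly 5 rows; each row is the pose to reach, as a shift and turn from the pose commanded when the call began, along the tool's axes at that moment; what a row does not reach only later rows make up. A row lasts 1/8 s, in which the tool goes at most 62.5 mm and 10.7 degrees, less where a joint would pass 70% of its speed; a pose out of reach is approached as far as the arm can. A call with a gripper value outside its range is refused whole. The fingers move at their own pace and stop on an object; the grip force is fixed at half the most. Time passes only in rows, so rows that repeat a pose let the fingers close, or fill a call up. It gives the time, the measured TCP pose, the force, the opening and the grip force at its end, in the units of the state.
- sensors.state(): the state, without advancing time (a new reading comes with each control period).
- cams.read_camera(name): name is "scene" or "top" or "wrist"; returns a dict with "image" (420x560x3 uint8, red, green, blue), "range_z" (420x560 float32, m along the optical axis (not along the pixel's ray), 0 where there is no reading), "mtx" (3x3 intrinsics, pixels), "dist" ([k1, k2, p1, p2, k3] as OpenCV has them; the pictures are not rectified), "origin" and "attitude" of the camera in the world; the wrist camera has in their place "mount" (4x4, takes a point from camera to tool coordinates, whose origin is the TCP and whose axes are the flange's). Camera axes: x right, y down, z forward; pixel columns grow to the right and rows downward; lengths in m; the calibration is good to about 2 mm. A picture is of the moment at which its call begins: read the wrist's pose just before it.
- env.job_done(): hands the job in; it is judged then, once.
The state is a dict: "t": time; "joint_pos": joint angles; "joint_velocities": joint speeds; "effort": joint torques, N m; "eef_pos": TCP position; "ee_rot": TCP orientation; "force": force on the tool from outside, world axes, zero at the start; "ft_torque": the same for the moment, N m; "gripper_width": finger opening in m; "grip_force": force on a finger pad.
Only numpy, scipy, OpenCV 4.12 (cv2) and the standard library are available. Lean on these libraries where they do the work, as an engineer would, in place of code of your own. Each camera call takes 0.05 s, during which the arm holds its last target. There are 200 camera calls.

### The job

Take the inside depth of the blue-rimmed jar that stands under the depth gauge: bring the blue-knobbed probe down until its foot rests on the jar's floor, then swing the red lock lever fully over to lock the slide at that height. Leave the jar standing where it is and the probe down.

Things in the scene. Friction and masses are not known exactly. Their poses are not given: they have to be found in the camera images.
- probe_knob (a point): Centre of the blue knob (28 mm diameter, 30 mm high, upright) atop the gauge's probe: a rod whose black foot (18 mm diameter) has its underside 197 mm straight below. It slides only vertically, through a level beam; friction holds it at any height, about 1.5 N moves it down. Starts 35 to 105 mm above the jar's floor. With the foot on the floor, the knob's underside is over 30 mm above the beam.
- jar: Clear round jar with a blue rim, open on top, loose, 0.25 to 0.5 kg, under the probe on the gauge's white base plate: 84 mm diameter, 60 mm high, wall 3 mm. Origin at the centre of its underside; its inner floor is 6 mm above that. (A like jar with a grey rim elsewhere is not part of the job.)
- lock_tip (a point): Centre of the red ball (26 mm) ending the lock lever on the gauge's beam, 128 mm from the probe's axis; it swings 50 mm above a level hinge along the beam (point's own y axis, from probe to lever); grey housing 30 mm or more below. Locking swings the ball 48 mm square to the beam, along y turned -90 degrees about vertical: away from the robot, give or take 26 degrees. Under 2 N moves it.
- lock (a joint): Angle of the red lock lever in rad: 0 is leaning fully back (open), 1.0 leaning fully over (locked), upright at 0.5. It starts between 0 and 0.15 and stays where it is left.
There are look-alikes about, which are no part of the job. What is shaped like the jar but yellow is not meant.

How it is judged:
By the outcome, as a careful person would: the job done as asked, in the order asked, and still so for the second after the job is handed in, with the robot touching nothing.
It also fails if it takes over 38 s, if anything falls off the work surface, if the arm or the gripper's body presses on something with over 40 N, if the wrist force passes 120 N, or if a joint passes its speed limit or range.

## Working session

There is one attempt and no reset: what is moved stays moved. The work goes in short steps, Python scripts to look and compute and a tool call to move; the robot and the scene stay as the last step left them, time stands still between calls to the robot, and variables do not carry over. Pictures are saved under pics/ and viewed, at most 10 in all, crops included, and the job is handed in when it is done.

Besides the shell and the picture viewer there is one more tool, called after "Emit:" in YAML: its name, and indented under it one key for each argument. step_arm: Moves the arm, as the interface text tells. Its arguments: {"type":"object","properties":{"plan":{"type":"array"}},"required":["plan"]}

```bash
ls; mkdir -p pics; cat > h.py <<'E'
import numpy as np, cv2
from scipy.spatial.transform import Rotation as R
from bench import sensors, cams, env
def rot(a):
    a=np.array(a,float)
    return a if a.shape==(3,3) else R.from_quat(a).as_matrix()
def grab(n):
    s=sensors.state(); c=cams.read_camera(n)
    if n=='wrist':
        T=np.eye(4);T[:3,:3]=rot(s['ee_rot']);T[:3,3]=s['eef_pos'];M=T@np.array(c['mount'])
    else:
        M=np.eye(4);M[:3,:3]=rot(c['attitude']);M[:3,3]=c['origin']
    c['M']=M; return c
def ray(c,uv):
    p=cv2.undistortPoints(np.array([[uv]],float),np.array(c['mtx']),np.array(c['dist']))[0,0]
    return c['M'][:3,3], c['M'][:3,:3]@np.array([p[0],p[1],1.])
def pts(c,mask):
    v,u=np.where(mask&(c['range_z']>0)); 
    p=cv2.undistortPoints(np.stack([u,v],1).astype(float)[:,None],np.array(c['mtx']),np.array(c['dist']))[:,0]
    z=c['range_z'][v,u][:,None]
    return np.hstack([p,np.ones((len(p),1))])*z@c['M'][:3,:3].T+c['M'][:3,3], u,v
def blobs(c,lo,hi,minA=25):
    h=cv2.cvtColor(c['image'],cv2.COLOR_RGB2HSV)
    m=cv2.inRange(h,np.array(lo),np.array(hi))
    n,l,st,ce=cv2.connectedComponentsWithStats(m)
    for i in range(1,n):
        if st[i,4]<minA: continue
        P,_,_=pts(c,l==i)
        if len(P)<5: print('nodepth',ce[i].round(1),st[i]);continue
        print(ce[i].round(1),st[i],'med',np.median(P,0).round(3),'min',np.percentile(P,3,axis=0).round(3),'max',np.percentile(P,97,axis=0).round(3))
E
python3 - <<'E'
from h import *
s=sensors.state();print({k:np.round(v,3) for k,v in s.items()},env.finger_overhang)
ims=[]
for n in('scene','top'):
    c=grab(n);cv2.imwrite(f'pics/{n}0.png',c['image'][:,:,::-1]);print(n,c['M'].round(3))
    print('blue');blobs(c,(100,100,50),(130,255,255))
    print('red');blobs(c,(0,130,70),(8,255,255));blobs(c,(172,130,70),(180,255,255))
E
```

```text
pics
{'t': np.float64(0.0), 'joint_pos': array([ 1.446,  0.359,  0.011, -0.   , -1.224, -0.288]), 'joint_velocities': array([ 0.001, -0.001, -0.001,  0.001,  0.001,  0.001]), 'effort': array([-1.0000e-03, -5.8333e+01,  2.9343e+01,  6.9370e+00, -6.0000e-03,
       -0.0000e+00]), 'eef_pos': array([0.271, 0.618, 0.244]), 'ee_rot': array([ 0.979, -0.205, -0.   ,  0.001]), 'force': array([0.571, 0.493, 0.663]), 'ft_torque': array([-0.021, -0.033, -0.014]), 'grip_force': np.float64(0.0), 'gripper_width': np.float64(0.086)} 0.014
scene [[-0.827  0.419 -0.374  0.896]
 [ 0.562  0.617 -0.551  0.439]
 [-0.    -0.666 -0.746  0.741]
 [ 0.     0.     0.     1.   ]]
blue
[285.3 124. ] [279 115  14  20 229] med [ 0.556 -0.037  0.312] min [ 0.543 -0.052  0.292] max [ 0.565 -0.032  0.317]
[282.9 224.1] [268 219  32   8  46] med [ 0.579 -0.012  0.07 ] min [ 0.545 -0.041  0.067] max [ 0.596 -0.001  0.072]
[382.5 401.5] [374 392  18  20 281] med [0.669 0.374 0.12 ] min [0.657 0.362 0.107] max [0.678 0.384 0.122]
red
[354.4   2.8] [335   0  42  10 219] med [-0.15  -0.63   0.165] min [-0.217 -0.687  0.156] max [-0.127 -0.606  0.168]
[345.7 177.3] [341 173  10  10  68] med [0.502 0.075 0.24 ] min [0.495 0.068 0.235] max [0.509 0.081 0.244]
top [[ 0.007 -0.981  0.196  0.476]
 [-1.    -0.008 -0.004  0.029]
 [ 0.006 -0.196 -0.981  0.876]
 [ 0.     0.     0.     1.   ]]
blue
[110.9 184.3] [104 179  15  12 130] med [0.666 0.368 0.119] min [0.656 0.359 0.111] max [0.676 0.381 0.122]
[ 17.1 215.9] [   0  188   37   57 1905] med [0.61  0.584 0.067] min [0.557 0.575 0.012] max [0.665 0.614 0.072]
[328.5 229.9] [319 221  20  19 263] med [ 0.55  -0.045  0.315] min [ 0.538 -0.057  0.311] max [ 0.562 -0.033  0.317]
[308.  263.1] [296 257  28  10  62] med [ 0.512 -0.033  0.062] min [ 0.508 -0.065  0.01 ] max [ 0.525 -0.011  0.073]
red
[253.8 267. ] [248 261  12  13 126] med [0.498 0.069 0.24 ] min [0.488 0.061 0.234] max [0.508 0.077 0.244]
```

View pics/scene0.png

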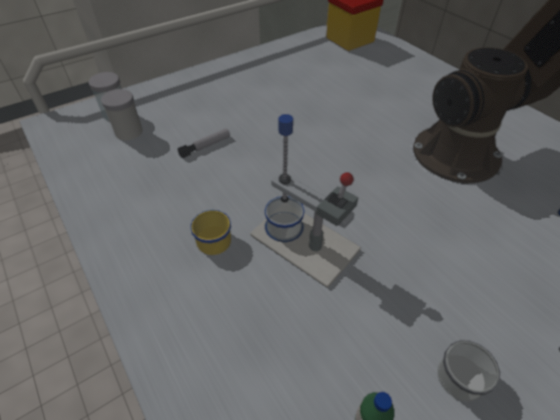

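View pics/top0.png

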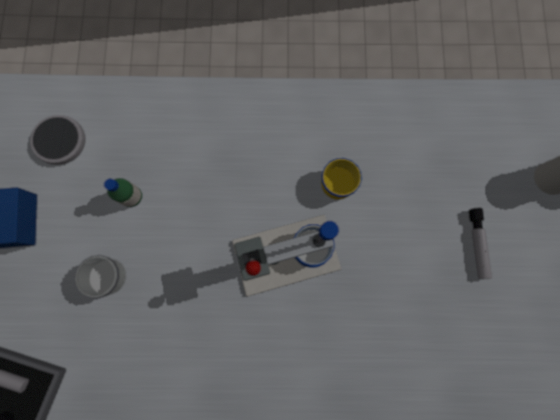

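Scene and top views. Blue-knob candidates: the gauge knob at scene (285,124) / top (328,230), the green bottle's blue cap at top (111,184), and the blue box at top (17,216).
Jar candidates: the blue-rimmed one under the gauge at top (315,246), the yellow one at top (342,178), and the grey-rimmed one at top (97,277). The red ball is at top (254,267), and the red-lidded box is at scene (354,3).
I choose the gauge knob, the jar under it and the ball on its beam, and will check them in a close crop.

```bash
python3 - <<'E'
from h import *
from scipy.optimize import least_squares
c=grab('top');s=grab('scene')
a=cv2.resize(c['image'][205:305,220:350],None,fx=4,fy=4,interpolation=cv2.INTER_CUBIC)
b=cv2.resize(s['image'][105:285,240:375],None,fx=2.222,fy=2.222,interpolation=cv2.INTER_CUBIC)[:400,:270]
cv2.imwrite('pics/crop1.png',np.hstack([a,b])[:,:,::-1])
def tri(u,v):
    (o1,d1),(o2,d2)=ray(c,u),ray(s,v);A=np.stack([d1,-d2],1);t=np.linalg.lstsq(A,o2-o1,rcond=None)[0]
    p,q=o1+t[0]*d1,o2+t[1]*d2;return ((p+q)/2).round(4),np.linalg.norm(p-q).round(4)
print('knob',tri((328.5,229.9),(285.3,124)));print('ball',tri((253.8,267),(345.7,177.3)))
# jar rim
for cc,(x0,x1,y0,y1) in((c,(285,345,215,275)),(s,(260,310,190,245))):
    h=cv2.cvtColor(cc['image'],cv2.COLOR_RGB2HSV);m=cv2.inRange(h,np.array((100,70,40)),np.array((135,255,255)))
    P,u,v=pts(cc,m>0);k=(u>x0)&(u<x1)&(v>y0)&(v<y1)&(P[:,2]>.06)&(P[:,2]<.08);Q=P[k]
    f=least_squares(lambda p:np.hypot(Q[:,0]-p[0],Q[:,1]-p[1])-p[2],[.54,-.03,.041],loss='soft_l1',f_scale=.002)
    print('rim',k.sum(),f.x.round(4),Q[:,2].mean())
# beam: points in height band between base and ball
P,u,v=pts(c,np.ones((420,560),bool))
k=(u>225)&(u<345)&(v>205)&(v<300)
print(np.histogram(P[k,2],bins=np.arange(0,.34,.01)))
for lo,hi in((.14,.17),(.17,.19),(.19,.215)):
    Q=P[k&(P[:,2]>lo)&(P[:,2]<hi)]
    if len(Q)>10:
        w,V=np.linalg.eigh(np.cov(Q[:,:2].T));print(lo,len(Q),Q.mean(0).round(3),V[:,1].round(3),np.sqrt(w).round(4),Q.min(0).round(3),Q.max(0).round(3))
Q=P[k&(P[:,2]>.005)&(P[:,2]<.015)];r=cv2.minAreaRect((Q[:,:2]*1000).astype(np.float32));print('plate',r)
E
```

```text
knob (array([ 0.551 , -0.0461,  0.3029]), np.float64(0.0012))
ball (array([0.4973, 0.0698, 0.2337]), np.float64(0.0015))
rim 66 [ 0.5512 -0.0434  0.0424] 0.06964334834474074
rim 99 [ 0.5519 -0.044   0.0433] 0.06963308290173101
(array([2780, 2472,  112,   25,   24,   28,   80,  168,    0,    0,    0,
          0,    0,    0,    6,  150,  986,   35,  723,  174,   14,    5,
          2,  120,   69,    0,    0,    0,    8,   13,   21,  274,    0]), array([0.  , 0.01, 0.02, 0.03, 0.04, 0.05, 0.06, 0.07, 0.08, 0.09, 0.1 ,
       0.11, 0.12, 0.13, 0.14, 0.15, 0.16, 0.17, 0.18, 0.19, 0.2 , 0.21,
       0.22, 0.23, 0.24, 0.25, 0.26, 0.27, 0.28, 0.29, 0.3 , 0.31, 0.32,
       0.33]))
0.14 1142 [0.535 0.004 0.162] [-0.249  0.968] [0.0102 0.0394] [ 0.479 -0.072  0.145] [0.568 0.111 0.17 ]
0.17 758 [0.52  0.072 0.186] [-0.178  0.984] [0.0218 0.0303] [ 0.477 -0.057  0.17 ] [0.557 0.109 0.19 ]
0.19 190 [0.519 0.071 0.196] [-0.246  0.969] [0.0059 0.0279] [ 0.501 -0.046  0.19 ] [0.552 0.093 0.215]
plate ((521.3012084960938, 8.489974975585938), (157.94317626953125, 220.16436767578125), 16.14434814453125)
```

View pics/crop1.png

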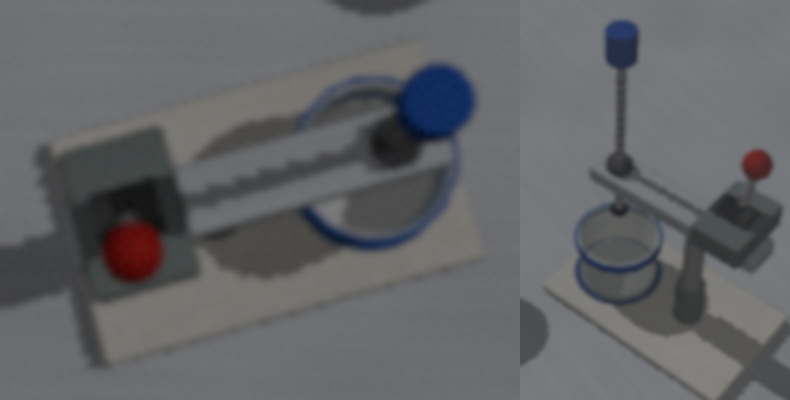

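The crop confirms it: blue knob (437,100) on the rod, the black foot above the blue-rimmed jar (380,160), and the red ball (133,250) on the beam's housing. The rim fit (0.551,-0.044) is coaxial with the probe and sits at height 0.070, which agrees with the sizes given. I'll move with the fingers closed to above the knob.

```bash
cat > go.py <<'E'
import sys
from h import *
# usage: go.py x y z [yaw_deg of tool x]
s=sensors.state();Rm=rot(s['ee_rot']);t=np.array([float(a) for a in sys.argv[1:4]])
print('t',s['t'],'pos',s['eef_pos'].round(4),'yaw',np.degrees(np.arctan2(Rm[1,0],Rm[0,0])).round(1),'F',np.round(s['force'],1))
print('shift cm',(Rm.T@(t-s['eef_pos'])*100).round(2))
if len(sys.argv)>4:
    a=np.radians(float(sys.argv[4]));x=np.array([np.cos(a),np.sin(a),0]);z=np.array([0,0,-1.])
    print('turn deg',np.degrees(R.from_matrix(Rm.T@np.stack([x,np.cross(z,x),z],1)).as_rotvec()).round(1))
E
python3 go.py 0.551 -0.046 0.36 14.5
```

```text
t 0.2 pos [0.2707 0.618  0.2447] yaw -23.7 F [ 0.2  0.6 -0.3]
shift cm [ 52.32  49.59 -11.47]
turn deg [  0.1   0.  -38.2]
```

Emit:
step_arm:
  plan:
    - [[3,3,-6],[0,0,-7],0]
    - [[7,7,-11.5],[0,0,-15],0]
    - [[11,10.5,-11.5],[0,0,-23],0]
    - [[15,14.5,-11.5],[0,0,-31],0]
    - [[19,18,-11.5],[0,0,-38.2],0]

```text
t: 0.82
eef_pos: [0.373, 0.3753, 0.3609]
ee_rot: [0.992, 0.129, 0.0, -0.001]
force: [1.0, -0.7, 0.7]
gripper_width: -0.0001
grip_force: 0.0
```

```bash
python3 go.py 0.551 -0.046 0.36 14.5
```

```text
t 0.825 pos [0.373  0.3753 0.3609] yaw 14.8 F [ 1.  -0.7  0.7]
shift cm [ 6.43 45.28  0.05]
turn deg [-0.1 -0.   0.3]
```

Emit:
step_arm:
  plan:
    - [[0.7,5,0],[0,0,0],0]
    - [[1.4,10,0],[0,0,0],0]
    - [[2.1,15,0],[0,0,0],0]
    - [[2.8,20,0],[0,0,0],0]
    - [[3.6,25,0],[0,0,0],0]

```text
t: 1.45
eef_pos: [0.4705, 0.1426, 0.3605]
ee_rot: [0.992, 0.127, 0.0, -0.0]
force: [0.4, 0.2, -0.5]
gripper_width: 0.0002
grip_force: 0.0
```

Emit:
step_arm:
  plan:
    - [[0.7,5,0],[0,0,0],0]
    - [[1.4,10,0],[0,0,0],0]
    - [[2.1,15,0],[0,0,0],0]
    - [[2.8,19,0],[0,0,0],0]
    - [[2.8,19,0],[0,0,0],0]

```text
t: 2.08
eef_pos: [0.5455, -0.0349, 0.3595]
ee_rot: [0.992, 0.125, -0.001, 0.0]
force: [-0.5, 0.1, -0.1]
gripper_width: 0.0002
grip_force: 0.0
```

```bash
python3 go.py 0.551 -0.046 0.36 14.5
python3 - <<'E'
from h import *
c=grab('wrist');cv2.imwrite('pics/w1.png',c['image'][:,:,::-1]);blobs(c,(100,100,50),(130,255,255))
E
```

```text
t 2.075 pos [ 0.5455 -0.0349  0.3595] yaw 14.3 F [-0.5  0.1 -0.1]
shift cm [ 0.25  1.21 -0.05]
turn deg [ 0.   0.1 -0.2]
[346.6  59.7] [337  19  40  68 169] med [ 0.676 -0.076  0.058] min [ 0.66  -0.116  0.05 ] max [ 0.719 -0.066  0.06 ]
[280.2 132.9] [250 124  69  36 211] med [ 0.589 -0.026  0.07 ] min [ 0.552 -0.069  0.011] max [ 0.595 -0.001  0.072]
[321.2 163.2] [318 147   6  34  40] med [ 0.562 -0.086  0.071] min [ 0.543 -0.087  0.07 ] max [ 0.579 -0.078  0.072]
[300.1 229.7] [ 275  199   52   63 2404] med [ 0.555 -0.044  0.315] min [ 0.542 -0.056  0.293] max [ 0.564 -0.033  0.317]
```

Emit:
step_arm:
  plan:
    - [[0.3,1.1,0],[0,0,0],0]
    - [[0.3,1.1,0],[0,0,0],0]
    - [[0.3,1.1,1],[0,0,0],0]
    - [[0.3,1.1,2],[0,0,0],0]
    - [[0.3,1.1,3],[0,0,0],0]

```text
t: 2.75
eef_pos: [0.5505, -0.0422, 0.3293]
ee_rot: [0.992, 0.127, -0.0, -0.0]
force: [0.6, -0.1, 3.3]
gripper_width: -0.0
grip_force: 1.7
```

Emit:
step_arm:
  plan:
    - [[0,0,0.8],[0,0,0],0]
    - [[0,0,1.6],[0,0,0],0]
    - [[0,0,2.4],[0,0,0],0]
    - [[0,0,3.2],[0,0,0],0]
    - [[0,0,4],[0,0,0],0]

```text
t: 3.38
eef_pos: [0.5508, -0.0425, 0.2898]
ee_rot: [0.992, 0.127, 0.0, -0.0]
force: [-1.9, 1.7, 1.4]
gripper_width: -0.0
grip_force: 0.9
```

Emit:
step_arm:
  plan:
    - [[0,0,0.8],[0,0,0],0]
    - [[0,0,1.6],[0,0,0],0]
    - [[0,0,2.4],[0,0,0],0]
    - [[0,0,3.2],[0,0,0],0]
    - [[0,0,3.7],[0,0,0],0]

```text
t: 4.0
eef_pos: [0.5508, -0.0425, 0.2527]
ee_rot: [0.992, 0.127, -0.0, 0.0]
force: [0.1, 1.7, 2.2]
gripper_width: -0.0002
grip_force: 0.8
```

Floor contact should come at TCP z ≈ 0.242, so I'll go slowly now.

Emit:
step_arm:
  plan:
    - [[0,0,0.15],[0,0,0],0]
    - [[0,0,0.3],[0,0,0],0]
    - [[0,0,0.45],[0,0,0],0]
    - [[0,0,0.6],[0,0,0],0]
    - [[0,0,0.7],[0,0,0],0]

```text
t: 4.62
eef_pos: [0.5508, -0.0426, 0.2463]
ee_rot: [0.992, 0.127, 0.0, 0.0]
force: [-0.7, -0.1, 1.1]
gripper_width: 0.0003
grip_force: 0.7
```

Emit:
step_arm:
  plan:
    - [[0,0,0.05],[0,0,0],0]
    - [[0,0,0.1],[0,0,0],0]
    - [[0,0,0.15],[0,0,0],0]
    - [[0,0,0.2],[0,0,0],0]
    - [[0,0,0.2],[0,0,0],0]

```text
t: 5.25
eef_pos: [0.5508, -0.0425, 0.2442]
ee_rot: [0.992, 0.127, -0.0, -0.0]
force: [0.5, 0.4, 0.3]
gripper_width: 0.0002
grip_force: 0.3
```

Emit:
step_arm:
  plan:
    - [[0,0,0.05],[0,0,0],0]
    - [[0,0,0.1],[0,0,0],0]
    - [[0,0,0.15],[0,0,0],0]
    - [[0,0,0.2],[0,0,0],0]
    - [[0,0,0.2],[0,0,0],0]

```text
t: 5.88
eef_pos: [0.5509, -0.0426, 0.244]
ee_rot: [0.992, 0.127, 0.001, 0.0]
force: [-5.7, 1.6, 13.3]
gripper_width: -0.0002
grip_force: 6.4
```

Emit:
step_arm:
  plan:
    - [[0,0,0.05],[0,0,0],0]
    - [[0,0,0.1],[0,0,0],0]
    - [[0,0,0.1],[0,0,0],0]
    - [[0,0,0.1],[0,0,0],0]
    - [[0,0,0.1],[0,0,0],0]

```text
t: 6.5
eef_pos: [0.5509, -0.0426, 0.244]
ee_rot: [0.992, 0.127, 0.001, 0.0]
force: [-8.6, 2.7, 18.9]
gripper_width: -0.0004
grip_force: 9.4
```

```bash
python3 - <<'E'
from h import *
s=grab('scene');b=cv2.resize(s['image'][105:255,220:400],None,fx=4,fy=4,interpolation=cv2.INTER_CUBIC)
cv2.imwrite('pics/s2.png',b[:,:,::-1]);blobs(s,(100,100,50),(130,255,255))
E
```

```text
[284.4 162.8] [279 155  12  15 127] med [ 0.559 -0.035  0.221] min [ 0.547 -0.045  0.206] max [ 0.565 -0.031  0.232]
[283.2 224.2] [268 219  32   9  52] med [ 0.577 -0.009  0.07 ] min [ 0.544 -0.041  0.067] max [ 0.595 -0.001  0.073]
[382.5 401.5] [374 392  18  20 280] med [0.669 0.374 0.12 ] min [0.657 0.362 0.107] max [0.678 0.384 0.122]
```

View pics/s2.png

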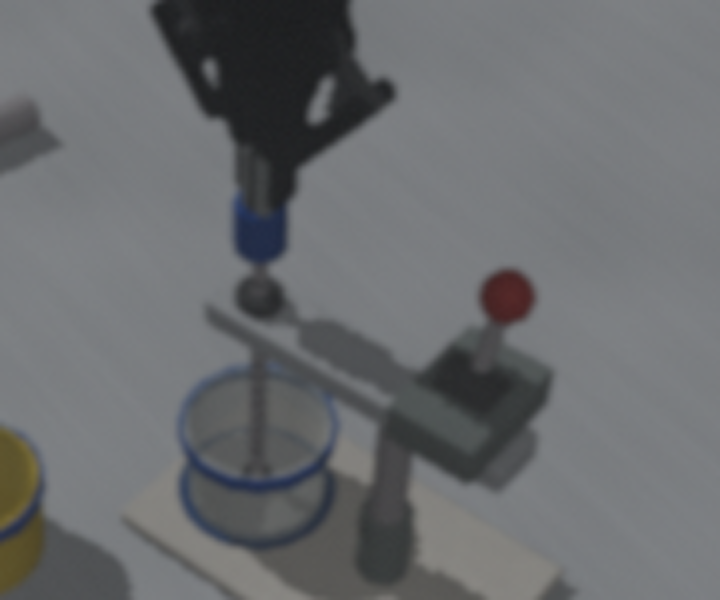

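The foot (258,468) is seen on the jar's floor, with the jar unmoved. I'll lift off and go round behind the lever ball.

Emit:
step_arm:
  plan:
    - [[0,0,-1],[0,0,0],0]
    - [[0,0,-3],[0,0,0],0]
    - [[0,0,-5],[0,0,0],0]
    - [[0,0,-7],[0,0,0],0]
    - [[0,0,-7],[0,0,0],0]

```text
t: 7.18
eef_pos: [0.5516, -0.0425, 0.3127]
ee_rot: [0.992, 0.127, 0.001, -0.0]
force: [-0.5, 0.9, -0.2]
gripper_width: 0.0002
grip_force: 0.0
```

```bash
python3 go.py 0.454 0.0585 0.31 14.5;python3 - <<'E'
from h import *
s=grab('scene');blobs(s,(100,100,50),(130,255,255))
E
```

```text
t 7.175 pos [ 0.5516 -0.0425  0.3127] yaw 14.5 F [-0.5  0.9 -0.2]
shift cm [ -6.91 -12.23   0.25]
turn deg [ 0.  -0.2  0. ]
[284.7 160. ] [279 152  12  18 187] med [ 0.556 -0.037  0.228] min [ 0.543 -0.053  0.207] max [ 0.565 -0.032  0.232]
[283.1 224.2] [268 219  32   8  49] med [ 0.578 -0.01   0.07 ] min [ 0.546 -0.04   0.067] max [ 0.595 -0.     0.072]
[382.5 401.5] [374 392  18  20 280] med [0.669 0.373 0.12 ] min [0.657 0.362 0.107] max [0.678 0.384 0.122]
```

Emit:
step_arm:
  plan:
    - [[-2.3,-4,0],[0,0,0],0]
    - [[-4.6,-8,0],[0,0,0],0]
    - [[-6.9,-12.2,0],[0,0,0],0]
    - [[-6.9,-12.2,0],[0,0,0],0]
    - [[-6.9,-12.2,2],[0,0,0],0]

```text
t: 7.85
eef_pos: [0.4539, 0.0588, 0.2918]
ee_rot: [0.992, 0.127, 0.001, -0.0]
force: [0.7, 0.0, -0.7]
gripper_width: -0.0002
grip_force: 0.0
```

```bash
python3 go.py 0.454 0.0585 0.237 14.5
```

```text
t 7.85 pos [0.4539 0.0588 0.2918] yaw 14.6 F [ 0.7  0.  -0.7]
shift cm [-0.01  0.03  5.48]
turn deg [-0.  -0.1  0.1]
```

Emit:
step_arm:
  plan:
    - [[0,0,2.5],[0,0,0],0]
    - [[0,0,5.4],[0,0,0],0]
    - [[0,0,5.4],[0,0,0],0]
    - [[0.8,0,5.4],[0,0,0],0]
    - [[1.6,0,5.4],[0,0,0],0]

```text
t: 8.48
eef_pos: [0.4702, 0.0625, 0.2385]
ee_rot: [0.992, 0.127, 0.001, -0.0]
force: [-0.6, 0.6, 0.1]
gripper_width: 0.0001
grip_force: 0.0
```

Emit:
step_arm:
  plan:
    - [[0.6,0,0],[0,0,0],0]
    - [[1.2,0,0],[0,0,0],0]
    - [[1.8,0,0],[0,0,0],0]
    - [[2.4,0,0],[0,0,0],0]
    - [[3,0,0],[0,0,0],0]

```text
t: 9.1
eef_pos: [0.4983, 0.07, 0.2373]
ee_rot: [0.992, 0.127, 0.0, -0.0]
force: [-1.0, -0.7, 1.2]
gripper_width: -0.0003
grip_force: 0.8
```

Emit:
step_arm:
  plan:
    - [[0.4,0,0],[0,0,0],0]
    - [[0.8,0,0],[0,0,0],0]
    - [[1.2,0,0],[0,0,0],0]
    - [[1.5,0,0],[0,0,0],0]
    - [[1.7,0,0],[0,0,0],0]

```text
t: 9.72
eef_pos: [0.5142, 0.074, 0.237]
ee_rot: [0.992, 0.127, -0.0, 0.0]
force: [-1.8, 0.7, -1.6]
gripper_width: -0.0001
grip_force: 0.7
```

Emit:
step_arm:
  plan:
    - [[0.1,0,0],[0,0,0],0]
    - [[0.2,0,0],[0,0,0],0]
    - [[0.3,0,0],[0,0,0],0]
    - [[0.4,0,0],[0,0,0],0]
    - [[0.5,0,0],[0,0,0],0]

```text
t: 10.35
eef_pos: [0.517, 0.0745, 0.237]
ee_rot: [0.992, 0.126, -0.002, 0.0]
force: [-13.0, -0.6, 6.4]
gripper_width: 0.0001
grip_force: 6.4
```

Emit:
step_arm:
  plan:
    - [[0.05,0,0],[0,0,0],0]
    - [[0.1,0,0],[0,0,0],0]
    - [[0.15,0,0],[0,0,0],0]
    - [[0.2,0,0],[0,0,0],0]
    - [[0.2,0,0],[0,0,0],0]

```text
t: 10.98
eef_pos: [0.5172, 0.0744, 0.2369]
ee_rot: [0.992, 0.126, -0.004, 0.001]
force: [-17.9, -1.4, 9.5]
gripper_width: -0.0001
grip_force: 9.0
```

Emit:
step_arm:
  plan:
    - [[-1,0,0],[0,0,0],0]
    - [[-3,0,0],[0,0,0],0]
    - [[-5,0,0],[0,0,0],0]
    - [[-5,0,-4],[0,0,0],0]
    - [[-5,0,-8],[0,0,0],0]

```text
t: 11.6
eef_pos: [0.473, 0.0633, 0.319]
ee_rot: [0.992, 0.127, 0.001, -0.0]
force: [1.6, 1.2, -0.3]
gripper_width: -0.0001
grip_force: 0.0
```

```bash
python3 - <<'E'
from h import *
s=grab('scene');t=grab('top');f=lambda i,y,x:cv2.resize(i['image'][y:y+150,x:x+100],None,fx=4,fy=4,interpolation=cv2.INTER_CUBIC)
cv2.imwrite('pics/s3.png',np.hstack([f(s,130,270),f(t,170,230)])[:,:,::-1])
for c in(s,t):
  blobs(c,(100,100,50),(130,255,255));print('red');blobs(c,(0,130,70),(8,255,255),10);blobs(c,(172,130,70),(180,255,255),10)
E
```

```text
[284.6 159.9] [279 152  12  18 185] med [ 0.556 -0.038  0.229] min [ 0.543 -0.054  0.209] max [ 0.564 -0.032  0.232]
[283.1 224.2] [268 219  32   9  50] med [ 0.577 -0.008  0.07 ] min [ 0.546 -0.04   0.066] max [0.596 0.    0.073]
[382.5 401.5] [374 392  18  20 280] med [0.669 0.374 0.12 ] min [0.657 0.362 0.108] max [0.678 0.384 0.122]
red
[343.6   2.5] [333   0  18   9  85] med [-0.131 -0.662  0.162] min [-0.152 -0.707  0.152] max [-0.126 -0.636  0.167]
[332.  191.8] [327 187  11  11  82] med [0.543 0.087 0.238] min [0.535 0.08  0.232] max [0.551 0.095 0.242]
[ 16.9 216.9] [   0  188   36   58 1951] med [0.608 0.584 0.066] min [0.553 0.575 0.013] max [0.664 0.614 0.072]
[321.9 236.4] [314 228  18  17 218] med [ 0.551 -0.045  0.23 ] min [ 0.539 -0.059  0.207] max [ 0.564 -0.033  0.232]
red
```

View pics/s3.png

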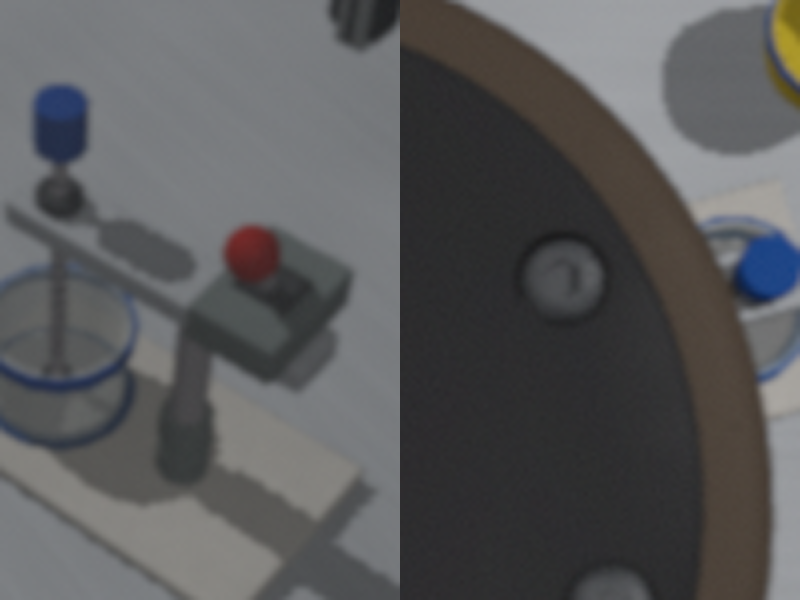

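The lever now leans fully over: the ball moved 43 mm and dropped 2 mm, which fits the end stop for a start angle of about 0.1, and it took 18 N against the stop. The knob stayed down (60,125), its foot is on the floor (58,368), and the jar is unmoved.

```bash
python3 -c "
from bench import env;print(env.job_done())"
```

```text
the job is handed in; nothing more can be done
None
```

I handed the job in at about 11.7 s of the 38 s allowed: the probe's foot is on the jar floor, the lock lever is fully over against its stop, the jar is unmoved, and the arm is clear. The hand-in returned no verdict.

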